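# Stand up the fallen beaker and hold the slide over it for rinsing, frosted end up

### The arm

A 6-joint arm with a two-finger parallel gripper is mounted at the origin on the work surface. World frame = base frame: x ahead of the robot, y to its left, z up, the work surface at z = 0. Lengths are in m, angles in rad, forces in N, time in s.
With the tool pointing down it reaches from about 0.4 to 0.825 m from the base axis. Payload 7 kg.
Tool frame: the origin (TCP) lies at the very end of the fingers, on their centre line; the grasp point (between the pads) lies 19 mm behind it; y points along the fingers, x is the direction in which the jaws open and shut, and the axes are right-handed (so a half turn about y gives the same grasp; the last joint's range is limited). The gripper opens to 88 mm and grips with 3 to 60 N. Pads are 19 mm wide; open, the fingers measure 130 mm over their backs; the gripper's body (78 mm by 193 mm) begins 47 mm behind the grasp point.
Start: joints at [1.55, 0.359, 0.012, 0, -1.224, -0.288], TCP at [0.205, 0.643, 0.227] pointing down, gripper open.
Joint ranges: [-3.07, 3.07], [-1.43, 2.12], [-1.02, 1.25], [-3.03, 1.67], [-3.05, -0], [-3.03, 3.03]. Speed limits (rad/s): [2.39, 2.39, 3.01, 3.14, 3.14, 3.14].

### API

Orientations are given as [roll, pitch, yaw] about the fixed x, y, z axes, in that order (R = Rz(yaw) Ry(pitch) Rx(roll)).
In Python, from station import arm gives the robot as it stands.
- The arm moves only by the tool move_arm, never from a script. Its arguments are lists of equal length, an entry for each row: "jaw": the closure, from 0 (fully open) to 1 (shut); "offset": the shift along the tool's x, y, z in m, a list of three; "roll": the turn about the tool's y in rad. In form: {"jaw": [jaw, ...], "offset": [[dx, dy, dz], ...], "roll": [roll, ...]}. A call has 1 to 5 rows; each row shifts and turns the commanded pose from where the row before left it, along the tool's axes as they then stand; what a row does not reach is not made up. A row lasts 1/8 s, in which the tool goes at most 62.5 mm and 10.7 degrees, less where a joint would pass 70% of its speed; a pose out of reach is approached as far as the arm can. A call is refused whole if a number of a shift passes 0.0625 or a number of a turn 0.188, either way. A call with a gripper value outside its range is refused whole. The fingers move at their own pace and stop on an object; "grip_force" is the grip in N (left out, the last holds). Time passes only in rows, so rows that do not move let the fingers close. It gives the time, the measured TCP pose, the force and the opening at its end, in the units of the state.
- arm.get_state(): the state, without advancing time (a new reading comes with each control period).
- arm.grab_frame(name): name is "side" or "top"; returns a dict with "pixels" (420x560x3 uint8, blue, green, red), "fovy" (degrees; the focal length in pixels is half the picture's height over the tangent of half this angle, whatever the lens; pixels are square), "cx", "cy" (the principal point, pixels), "dist_coeffs" ([k1, k2, p1, p2, k3] as OpenCV has them; the pictures are not rectified), "position" and "attitude" of the camera in the world. Camera axes: x right, y down, z forward; pixel columns grow to the right and rows downward; lengths in m; the calibration is good to about 2 mm. A picture is of the moment at which its call begins. There is no depth.
- arm.job_done(): hands the job in, once; it reports no verdict.
Trained networks look in a picture, given as the dict that the camera call returned (one of the last four; its "shot" number tells which), for a name from the list of things; names that differ only in an ending like _2 or _b are one class to them, and where a whole thing is asked for, a point or a joint stands for the part that bears it (a point fixed in the world has none). Each returns a list of dicts, best first, with "p" (0 to 1); they miss things now and then, are a little off and sometimes report something else, mostly with a low value. They report only what shows in the picture. A call takes as long as a camera call. They do not tell look-alikes from the thing itself.
- arm.recognise(picture, thing): "position" ([x, y, z] in m, in world coordinates, good to about 4 mm: the middle of the surface that is visible of it).
- arm.landmark_of(picture, thing): "position" ([x, y, z] in m, in world coordinates, good to about 4 mm: a listed point, or the origin of a listed thing).
The state is a dict: "t": time; "q": joint angles; "qd": joint speeds; "joint_efforts": joint torques, N m; "eef_pos": TCP position; "ee_rot": TCP orientation; "force": force on the tool from outside, world axes, zero at the start; "moment": the same for the moment, N m; "width": finger opening in m.
Only numpy, scipy, OpenCV 4.12 (cv2) and the standard library are available. Lean on these libraries where they do the work, as an engineer would, in place of code of your own. Each camera call takes 0.05 s, during which the arm holds its last target.

### The job

Gently stand the fallen beaker upright on the bench. Then take the notched slide from the staining rest by its frosted end (the end with the small notch in one corner), without dropping it or laying it on the bench, and finish holding it still by that end, ready to be rinsed into the beaker: slanting at about 45 degrees with the frosted end up and the label face upward, its clear lower end close above the beaker's mouth and touching nothing. Leave everything else where it is.

Things in the scene. Friction and masses are not known exactly. Their poses are not given: they have to be found in the camera images.
- beaker: Glass beaker, lying on its side at the start (axis 28.5 mm above the bench, bench top at height 0). 82 mm tall, 57 to 59 mm across (12 flats), wall 3 mm, floor 4 mm, open top, 75 g; the small lip at the rim is for show only. Origin: centre of its underside; its z axis points out through the mouth, up when it stands.
- beaker_rim (a point): Centre of the beaker's mouth, level with the rim, 82 mm from the underside along the beaker's z axis.
- slide: Notched slide: glass cavity slide 76 x 38 x 5 mm, 34 g, lying label face up across the rest's two rods. Origin: centre of underside; x along its length to the frosted end, z out of the label face. The last 26 mm at +x are frosted, a little whiter; that end's -y corner has an 8 x 8 mm notch (x 30 to 38, y -19 to -11 mm). The other end is clear with square corners.
- slide_frost (a point): Point in the slide's frosted part, on its centre line, 24 mm from the slide's origin along +x and at mid thickness; a gripper 18 mm broad closing across the 38 mm width here clears the rods.
- slide_drip (a point): Middle of the slide's clear end at its lower face: 38 mm from the slide's origin along -x.
- spare_slide: A second cavity slide of the same size, all clear, with four square corners (no notch, not frosted), lying parallel on the same rest; leave it. Axes and origin as for the slide.
- rest: Staining rest, fixed: black pan 236 (x) x 96 (y) x 12 mm; brackets 30 mm broad, 48 mm high at x = +-104 mm; two 5 mm steel rods along x at y = +-9 mm, tops 52 mm above the bench. Both slides lie across the rods, along y, undersides 52 mm up, middles near x = +-43 mm, ends overhanging freely. Origin: centre of its underside.
- petri: Glass Petri dish with its lid, 96 mm across, 18.5 mm high; origin: centre of its underside. Bystander.
- wash_bottle: Plastic wash bottle, 60 mm across, 175 mm high, with red cap and bent spout; origin: centre of its underside. Bystander.
- weighing_bottle: Small lidded glass weighing bottle, 45 mm across, 43 mm high; origin: centre of its underside. Bystander.
- marker: Marker pen 125 mm long, 12 mm thick, lying on the paper manual; origin: under its middle. Bystander.
Mind the look-alikes: they are no part of the job. What is shaped like the slide but purple is not meant. What is shaped like the beaker but black is not meant.

How it is judged:
By the outcome, as a careful person would: the job done as asked, in the order asked, and still so for the second after the job is handed in, while the arm keeps its last pose, push and grip.
It also fails if it takes over 54 s, if anything falls off the work surface, if the arm or the gripper's body presses on something with over 40 N, if the wrist force passes 120 N, or if a joint passes its speed limit or range.

## Working session

There is one attempt and no reset: what is moved stays moved. The work goes in short steps, Python scripts to look and compute and a tool call to move; the robot and the scene stay as the last step left them, time stands still between calls to the robot, and variables do not carry over. Pictures are saved under pics/ and viewed, and the job is handed in when it is done.

Besides the shell and the picture viewer there is one more tool, called after "Emit:" as name([rows], argument=value, ...), one row to a line, values as JSON. move_arm: Moves the arm, as the interface text tells. Its arguments: {"type":"object","properties":{"jaw":{"type":"array","items":{"type":"number"}},"offset":{"type":"array","items":{"type":"array","items":{"type":"number"}}},"roll":{"type":"array","items":{"type":"number"}},"grip_force":{"type":"number"}},"required":["jaw","offset","roll"]}

```bash
ls; mkdir -p pics; cat > h.py <<'E'
import numpy as np,cv2
from scipy.spatial.transform import Rotation as Rn
from station import arm
def R(rpy): return Rn.from_euler('xyz',rpy).as_matrix()
def K(f):
    h,w=f["pixels"].shape[:2]; fl=h/2/np.tan(np.radians(f["fovy"])/2)
    return np.array([[fl,0,f["cx"]],[0,fl,f["cy"]],[0,0,1]])
def att(f):
    a=np.array(f["attitude"],float)
    return a if a.shape==(3,3) else (R(a) if a.size==3 else None)
def proj(f,P):
    A=att(f); P=np.atleast_2d(P)
    pc=(P-np.array(f["position"]))@A
    r,_=cv2.projectPoints(pc,np.zeros(3),np.zeros(3),K(f),np.array(f["dist_coeffs"],float)); return r[:,0]
def unproj(f,uv,z):
    u=cv2.undistortPoints(np.array(uv,float).reshape(-1,1,2),K(f),np.array(f["dist_coeffs"],float))[:,0]
    d=np.c_[u,np.ones(len(u))]@att(f).T; c=np.array(f["position"])
    return c+d*((z-c[2])/d[:,2])[:,None]
E
python3 - <<'E'
from h import *
import pickle
print(arm.get_state())
fs={}
for n in("side","top"):
    f=arm.grab_frame(n); fs[n]=f; cv2.imwrite(f"pics/{n}0.png",f["pixels"]); print({k:v for k,v in f.items() if k!="pixels"})
    for t in["beaker","slide","spare_slide","rest"]:
        for fn in(arm.recognise,arm.landmark_of):
            r=fn(f,t); print(n,t,fn.__name__,[(np.round(x["position"],3).tolist(),round(x["p"],2),np.round(proj(f,x["position"])[0]).tolist()) for x in r])
    for t in["beaker_rim","slide_frost","slide_drip"]:
        r=arm.landmark_of(f,t); print(n,t,[(np.round(x["position"],3).tolist(),round(x["p"],2),np.round(proj(f,x["position"])[0]).tolist()) for x in r])
pickle.dump(fs,open("f0.pkl","wb"))
print(arm.get_state()["t"])
E
```

```text
pics
{'t': 0.0, 'q': array([ 1.55010228e+00,  3.59376627e-01,  1.10811298e-02, -3.52512658e-04,
       -1.22407959e+00, -2.88073058e-01]), 'qd': array([-0.00080734, -0.00051142, -0.00114701,  0.00066212,  0.00114851,
        0.00108286]), 'joint_efforts': array([ 9.08765778e-04, -5.82712841e+01,  2.93042529e+01,  6.99683368e+00,
        6.95352210e-03, -1.65289262e-04]), 'eef_pos': array([0.20501593, 0.64261606, 0.22563858]), 'ee_rot': array([-1.57066548e+00, -1.60785647e-03, -1.87968359e+00]), 'force': array([ 0.56522713, -0.01607858,  0.96158507]), 'moment': array([-0.01833267, -0.04828614,  0.0219942 ]), 'width': 0.08769078069654015}
{'fovy': 51.23666276628336, 'cx': 286.434879159637, 'cy': 211.6155343939776, 'dist_coeffs': array([-0.00441656,  0.        ,  0.        ,  0.        ,  0.        ]), 'position': array([ 0.45644795, -0.60695628,  0.9462038 ]), 'attitude': array([-2.46338143, -0.01757269, -0.09896107]), 'shot': 1}
side beaker call [([0.561, 0.142, 0.05], 0.62, [292.0, 202.0])]
side beaker call [([0.548, 0.121, 0.03], 0.76, [288.0, 213.0]), ([0.389, 0.172, 0.028], 0.61, 
[... 1999 characters left out ...]
, 0.83, [391.0, 208.0])]
top spare_slide call [([0.523, -0.267, 0.053], 0.83, [391.0, 208.0])]
top rest call [([0.562, 0.503, 0.019], 0.66, [162.0, 198.0])]
top rest call [([0.509, -0.225, 0.004], 0.84, [376.0, 214.0])]
top beaker_rim [([0.58, 0.198, 0.028], 0.94, [252.0, 192.0]), ([0.47, 0.189, 0.028], 0.94, [254.0, 224.0])]
top slide_frost [([0.484, -0.183, 0.054], 0.82, [366.0, 219.0]), ([0.349, -0.234, 0.002], 0.77, [380.0, 262.0]), ([0.658, -0.246, 0.002], 0.61, [380.0, 172.0])]
top slide_drip [([0.544, -0.168, 0.048], 0.68, [361.0, 202.0]), ([0.364, -0.18, -0.003], 0.52, [364.0, 257.0]), ([0.646, -0.185, 0.001], 0.49, [363.0, 175.0]), ([0.484, -0.182, 0.054], 0.25, [366.0, 219.0])]
1.2
```

View pics/side0.png

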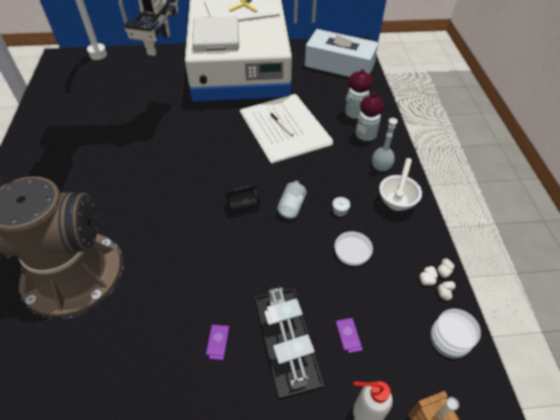

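View pics/top0.png

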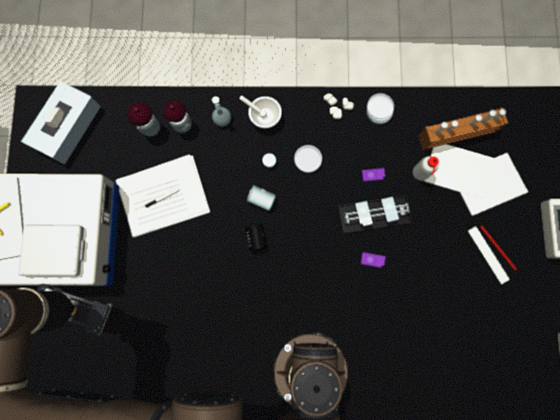

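```bash
python3 - <<'E'
import cv2
a=cv2.imread("pics/side0.png")
cv2.imwrite("pics/c1.png",cv2.resize(a[280:420,180:400],None,fx=3.6,fy=3.6,interpolation=cv2.INTER_CUBIC))
cv2.imwrite("pics/c2.png",cv2.resize(a[160:250,190:350],None,fx=5,fy=5,interpolation=cv2.INTER_CUBIC))
a=cv2.imread("pics/top0.png")
cv2.imwrite("pics/c3.png",cv2.resize(a[160:280,220:420],None,fx=4,fy=4,interpolation=cv2.INTER_CUBIC))
E
```

```text
(no output)
```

View pics/c1.png

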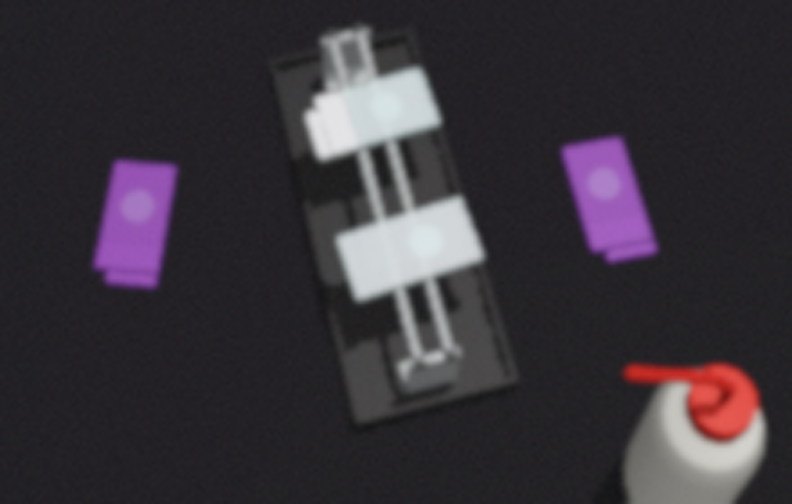

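View pics/c2.png

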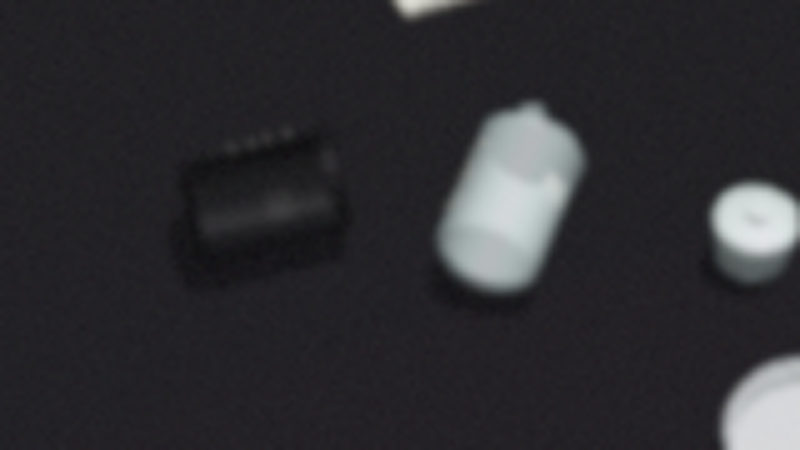

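View pics/c3.png

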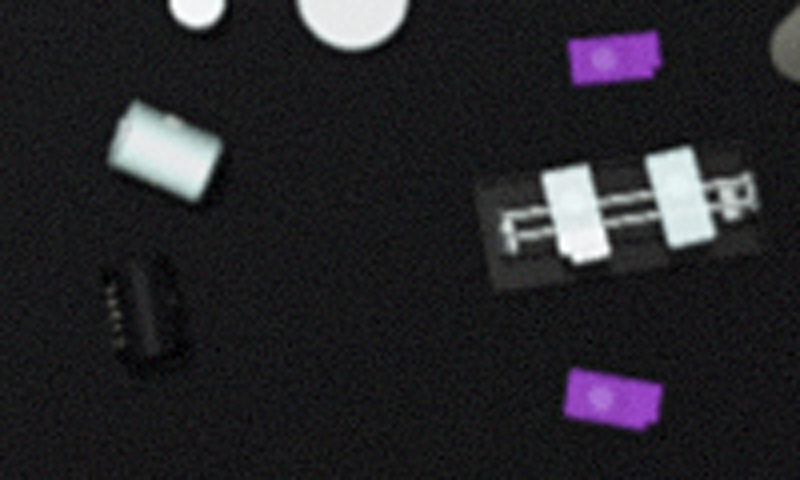

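```bash
python3 - <<'E'
from h import *
import pickle
fs=pickle.load(open("f0.pkl","rb"))
f=fs["side"]
def crop(px,u,v,org,s): return [org[0]+u/s,org[1]+v/s]
# side crop corner picks
pts=[crop(f,u,v,(180,280),3.6) for u,v in[(425,68),(442,123),(320,160),(315,93), (468,198),(485,258),(358,302),(335,234)]]
print(np.round(unproj(f,pts,.057),4)[:, :2])
for n in fs:
    f=fs[n]; g=cv2.resize(f["pixels"],None,fx=4,fy=4,interpolation=cv2.INTER_CUBIC).min(2)
    for nm,c in(("slide",(.507,-.175)),("spare",(.522,-.265))):
        m=(g>135).astype(np.uint8)
        m=cv2.morphologyEx(m,cv2.MORPH_OPEN,np.ones((25,25)))
        nl,lab=cv2.connectedComponents(m); p=proj(f,[c[0],c[1],.057])[0]
        L=lab[int(p[1]*4+2),int(p[0]*4+2)]
        if L==0: print(n,nm,"none");continue
        v,u=np.nonzero(lab==L); P=unproj(f,np.c_[(u+.5)/4-.5,(v+.5)/4-.5],.057)[:,:2].astype(np.float32)
        print(n,nm,len(P),cv2.minAreaRect(P*1000))
T=fs["top"];S=fs["side"]
print("weigh",unproj(T,[[269,160]],.043),unproj(S,[[341,203]],.043))
print("wash",unproj(S,[[380,390]],.165),unproj(T,[[433,162]],.175))
print("black",unproj(S,[[227,210],[260,205],[227,192],[257,185]],.03))
# beaker silhouettes top picks, crop c3 scale4 org(220,160)
b=[[220+u/4,160+v/4] for u,v in[(140,102),(108,158),(197,203),(222,148)]]
print("beak",unproj(T,b,.03))
b=[[190+u/5,160+v/5] for u,v in[(490,108),(585,160),(525,292),(438,232)]]
print("beakS",unproj(S,b,.03))
E
```

```text
[[ 0.5439 -0.1484]
 [ 0.55   -0.1863]
 [ 0.4741 -0.2035]
 [ 0.4743 -0.1593]
 [ 0.5595 -0.2353]
 [ 0.5644 -0.2721]
 [ 0.4892 -0.2907]
 [ 0.4794 -0.2499]]
side slide 10055 ((506.84442138671875, -174.56100463867188), (54.23163604736328, 76.44358825683594), 86.12029266357422)
side spare 11239 ((520.8325805664062, -260.4477233886719), (78.65560913085938, 45.43307113647461), 13.749404907226562)
top slide 4227 ((503.9430236816406, -174.28628540039062), (78.80757141113281, 42.74470520019531), 12.39970588684082)
top spare 4184 ((518.81103515625, -260.46026611328125), (77.61616516113281, 43.089622497558594), 13.707747459411621)
weigh [[0.68904906 0.13965545 0.043     ]] [[0.69390882 0.13298585 0.043     ]]
wash [[ 0.65465465 -0.3905493   0.165     ]] [[ 0.64502774 -0.37290097  0.175     ]]
black [[0.38679778 0.14522448 0.03      ]
 [0.47612661 0.15519544 0.03      ]
 [0.38771057 0.20980323 0.03      ]
 [0.47218363 0.22912999 0.03      ]]
beak [[0.60293609 0.18692242 0.03      ]
 [0.55435368 0.21326845 0.03      ]
 [0.51594916 0.13774218 0.03      ]
 [0.56321299 0.11701023 0.03      ]]
beakS [[0.56068461 0.23487233 0.03      ]
 [0.60956133 0.19123967 0.03      ]
 [0.56579488 0.10120044 0.03      ]
 [0.52333126 0.1462507  0.03      ]]
```

```bash
cat > mv.py <<'E'
from h import *
import sys,json
def plan(tgt,yawdeg,n):
    s=arm.get_state(); M=R(s["ee_rot"]); p=np.array(s["eef_pos"])
    x=M[:,0]; yaw0=np.arctan2(x[1],x[0])
    print("t",s["t"],"pos",np.round(p,4),"yaw",np.degrees(yaw0).round(2),"tooly",np.round(M[:,1],3),"F",np.round(s["force"],2),"M",np.round(s["moment"],3),"w",round(s["width"],4))
    dy=np.radians(yawdeg)-yaw0; dy=(dy+np.pi)%(2*np.pi)-np.pi
    roll=-dy/n; d=(np.array(tgt)-p)/n; off=[]
    for i in range(n):
        y=yaw0-roll*i
        A=np.array([[np.cos(y),np.sin(y),0],[0,0,-1],[-np.sin(y),np.cos(y),0]])
        off.append(np.round(A@d,4).tolist())
    print("offset",off,"roll",round(roll,4))
if __name__=="__main__":
    a=[float(v) for v in sys.argv[1:]]; plan(a[:3],a[3],int(a[4]))
E
python3 mv.py 0.579 0.197 0.14 157.7 10
```

```text
t 1.2 pos [0.2051 0.643  0.2265] yaw -107.69 tooly [-0. -0. -1.] F [-0.01 -0.01 -0.05] M [-0.003  0.036 -0.048] w 0.0875
offset [[0.0311, 0.0087, 0.0492], [0.0226, 0.0087, 0.0536], [0.0135, 0.0087, 0.0566], [0.004, 0.0087, 0.0581], [-0.0056, 0.0087, 0.0579], [-0.015, 0.0087, 0.0562], [-0.0241, 0.0087, 0.053], [-0.0324, 0.0087, 0.0483], [-0.0399, 0.0087, 0.0423], [-0.0464, 0.0087, 0.0352]] roll 0.1651
```

Candidates for the beaker: the clear one at side px (292,200), the black one at (243,200); I take the clear one. For the slide: the frosted/notched one at (283,312), the plain spare at (293,350), purple ones at (217,342) and (348,335). I take (283,312): crop c1 shows its white frosted end with the notch, pointing toward the robot.

Emit:
move_arm([
  [0.031, 0.009, 0.049],
  [0.0225, 0.009, 0.0535],
  [0.0135, 0.009, 0.0565],
  [0.004, 0.009, 0.058],
  [-0.0055, 0.009, 0.058],
], jaw=[0, 0, 0, 0, 0], roll=[0.165, 0.165, 0.165, 0.165, 0.165], grip_force=3)

```text
t: 1.82
eef_pos: [0.3928, 0.4191, 0.1816]
ee_rot: [-1.571, 0.001, -2.71]
force: [0.5, 1.1, 0.5]
width: 0.0877
```

Emit:
move_arm([
  [-0.015, 0.009, 0.056],
  [-0.024, 0.009, 0.053],
  [-0.0325, 0.009, 0.048],
  [-0.04, 0.009, 0.042],
  [-0.0465, 0.009, 0.035],
], jaw=[0, 0, 0, 0, 0], roll=[0.165, 0.165, 0.165, 0.165, 0.165])

```text
t: 2.45
eef_pos: [0.5802, 0.1971, 0.1366]
ee_rot: [-1.571, 0.0, 2.748]
force: [1.0, 0.6, 0.9]
width: 0.0876
```

```bash
python3 mv.py 0.579 0.197 0.025 157.7 4
```

```text
t 2.45 pos [0.5802 0.1971 0.1366] yaw 157.47 tooly [ 0.001  0.    -1.   ] F [0.97 0.58 0.95] M [ 0.256 -0.149  0.003] w 0.0876
offset [[0.0003, 0.0279, 0.0001], [0.0003, 0.0279, 0.0001], [0.0003, 0.0279, 0.0001], [0.0003, 0.0279, 0.0001]] roll -0.001
```

Emit:
move_arm([
  [0, 0.028, 0],
  [0, 0.028, 0],
  [0, 0.028, 0],
  [0, 0.02, 0],
  [0, 0.007, 0],
], jaw=[0, 0, 0, 0, 0], roll=[0, 0, 0, 0, 0])

```text
t: 3.08
eef_pos: [0.5784, 0.1981, 0.0243]
ee_rot: [-1.569, -0.001, 2.753]
force: [0.2, 0.6, 0.8]
width: 0.0878
```

```bash
python3 - <<'E'
from h import *
s=arm.get_state();print(s["t"],s["eef_pos"],s["force"])
for n in("side","top"):
    f=arm.grab_frame(n); p=proj(f,s["eef_pos"])[0]; x,y=map(int,p)
    cv2.imwrite(f"pics/{n}1.png",cv2.resize(f["pixels"][max(0,y-60):y+60,x-80:x+80],None,fx=5,fy=5,interpolation=cv2.INTER_CUBIC)); print(p)
E
```

```text
3.075 [0.57844339 0.19805294 0.02432694] [0.1918941  0.60198066 0.76606765]
[295.58184938 192.21625264]
[251.7295077  192.89235894]
```

View pics/side1.png

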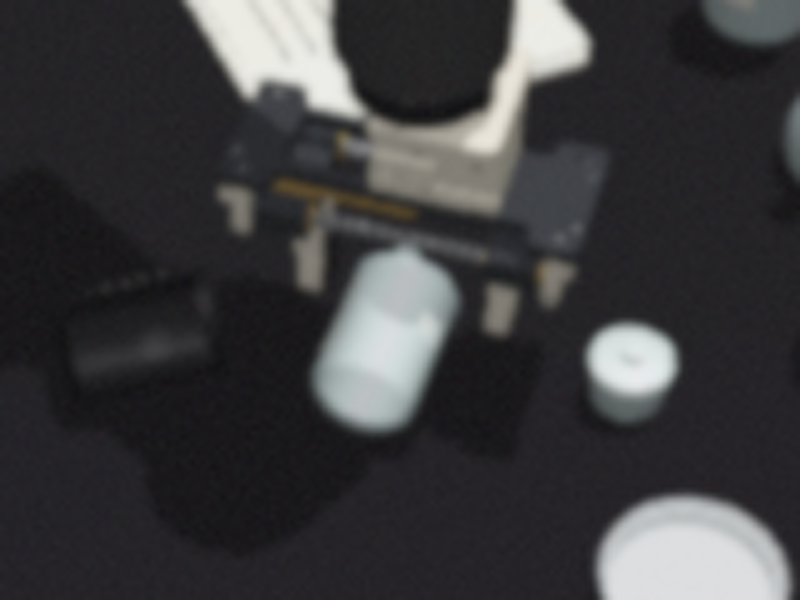

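View pics/top1.png

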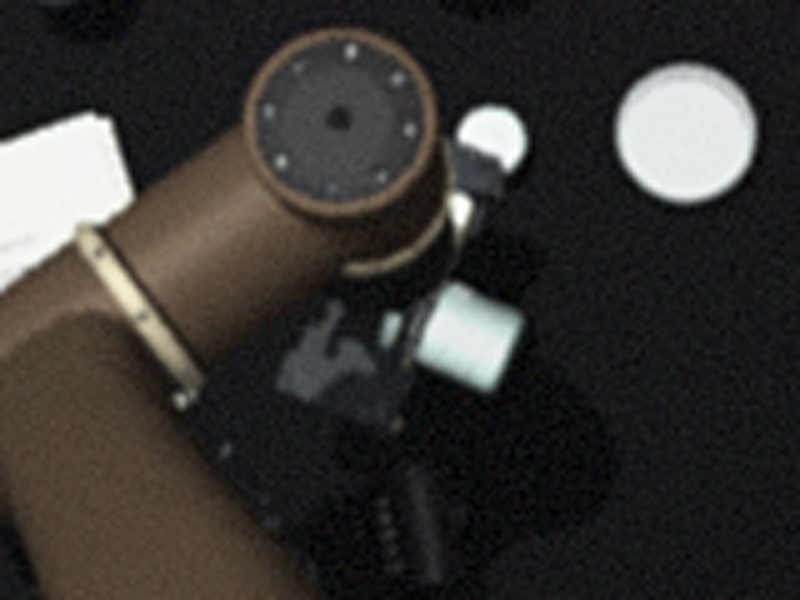

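The side crop shows the two fingers at (312,255) and (500,305), straddling the beaker near its rim. The weighing bottle at (630,370) and the black beaker at (140,330) are both clear. Closing lightly.

Emit:
move_arm([
  [0, 0, 0],
  [0, 0, 0],
  [0, 0, 0],
  [0, 0, 0],
  [0, 0, 0],
], jaw=[1, 1, 1, 1, 1], roll=[0, 0, 0, 0, 0], grip_force=3)

```text
t: 3.8
eef_pos: [0.5792, 0.1987, 0.026]
ee_rot: [-1.571, 0.0, 2.754]
force: [0.2, -0.1, 3.4]
width: 0.0571
```

Emit:
move_arm([
  [0, -0.008, 0],
  [0, -0.014, 0],
  [0, -0.016, 0],
  [0, -0.016, 0],
  [0, -0.012, 0],
], jaw=[1, 1, 1, 1, 1], roll=[0, 0, 0, 0, 0])

```text
t: 4.42
eef_pos: [0.5794, 0.1988, 0.0932]
ee_rot: [-1.572, 0.001, 2.754]
force: [-1.0, 1.1, -1.6]
width: 0.0572
```

```bash
cat > look.py <<'E'
from h import *
import sys
tag=sys.argv[1]; P=[float(v) for v in sys.argv[2:5]] if len(sys.argv)>4 else None
s=arm.get_state();print(round(s["t"],2),np.round(s["eef_pos"],4),"F",np.round(s["force"],2),"M",np.round(s["moment"],3),"w",s["width"].__round__(4))
f=arm.grab_frame("side"); p=proj(f,P if P else s["eef_pos"])[0]; x,y=map(int,p);x0=min(max(0,x-80),400);y0=min(max(0,y-60),300)
cv2.imwrite(f"pics/{tag}.png",cv2.resize(f["pixels"][y0:y0+120,x0:x0+160],None,fx=5,fy=5,interpolation=cv2.INTER_CUBIC)); print("org",x0,y0)
E
python3 look.py l2
```

```text
4.42 [0.5794 0.1988 0.0932] F [-0.97  1.1  -1.65] M [ 0.191 -0.087 -0.017] w 0.0572
org 216 114
```

View pics/l2.png

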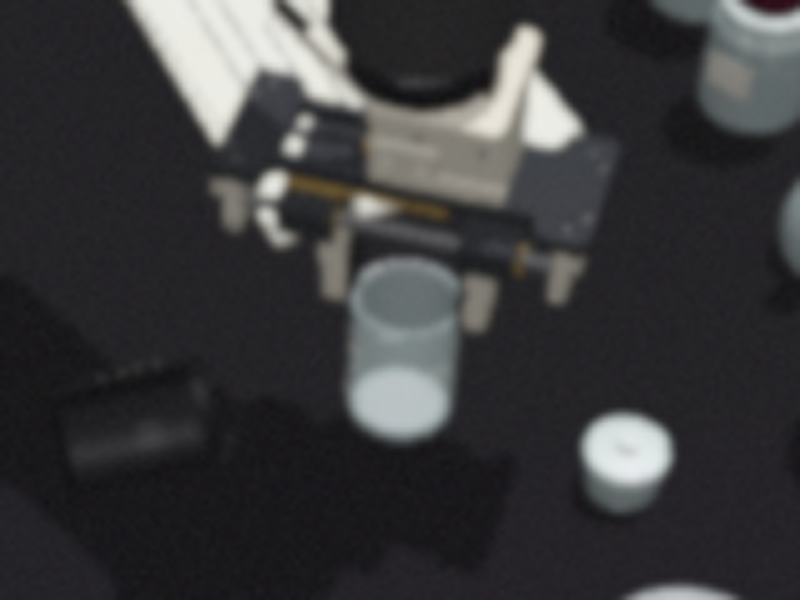

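The beaker swung upright in the light grip: mouth at crop (405,290), base at (400,400). Lowering it gently.

Emit:
move_arm([
  [0, 0.005, 0],
  [0, 0.004, 0],
  [0, 0.004, 0],
  [0, 0, 0],
  [0, 0, 0],
], jaw=[1, 1, 1, 1, 1], roll=[0, 0, 0, 0, 0])

```text
t: 5.1
eef_pos: [0.579, 0.1985, 0.0783]
ee_rot: [-1.57, -0.0, 2.754]
force: [-0.3, 0.4, -1.1]
width: 0.0569
```

```bash
python3 - <<'E'
from h import *
s=arm.get_state();print(s["t"],s["eef_pos"],s["force"])
for n in("side","top"):
    f=arm.grab_frame(n)
    for t in("beaker","beaker_rim"):
        print(n,t,[(np.round(x["position"],4).tolist(),round(x["p"],2)) for x in arm.landmark_of(f,t)])
    if n=="side": cv2.imwrite("pics/l3.png",cv2.resize(f["pixels"][140:230,240:360],None,fx=6,fy=6,interpolation=cv2.INTER_CUBIC))
E
```

```text
5.1 [0.57895147 0.19850859 0.0782748 ] [-0.29948474  0.35200568 -1.07267622]
side beaker [([0.387, 0.1703, 0.0289], 0.93), ([0.5775, 0.1856, 0.0043], 0.79)]
side beaker_rim [([0.5792, 0.1983, 0.0868], 0.89), ([0.4643, 0.1907, 0.0258], 0.88)]
top beaker [([0.3873, 0.1743, 0.03], 0.64), ([0.5749, 0.1878, 0.0026], 0.5)]
top beaker_rim [([0.4695, 0.1912, 0.0291], 0.7), ([0.5777, 0.1927, 0.0848], 0.44), ([0.6576, -0.3867, -0.0002], 0.35), ([0.503, -0.1749, 0.0531], 0.17)]
```

View pics/l3.png

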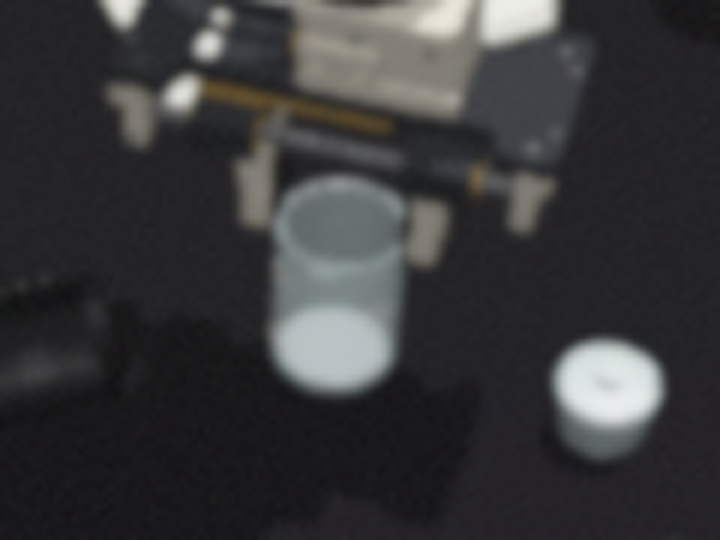

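Emit:
move_arm([
  [0, 0.0015, 0],
  [0, 0.0015, 0],
  [0, 0.0015, 0],
  [0, 0, 0],
], jaw=[1, 1, 1, 1], roll=[0, 0, 0, 0])

```text
t: 5.9
eef_pos: [0.5792, 0.1985, 0.0743]
ee_rot: [-1.571, 0.0, 2.754]
force: [0.6, -1.0, 3.5]
width: 0.0572
```

```bash
python3 -c "
from h import *
s=arm.get_state();print(s['force'],s['moment'],s['eef_pos'])"
```

```text
[ 0.55899306 -0.95454198  3.53217253] [-0.35910051 -0.06991763  0.03310493] [0.57920579 0.19850963 0.07427084]
```

```bash
python3 - <<'E'
from h import *
f=arm.grab_frame("side")
for t in("beaker","beaker_rim"):
    print(t,[(np.round(x["position"],4).tolist(),round(x["p"],2)) for x in arm.landmark_of(f,t)])
im=cv2.resize(f["pixels"][140:230,240:360],None,fx=6,fy=6,interpolation=cv2.INTER_CUBIC)
# overlay upright prediction circles
c=np.array([.5785,.192])
for z,r in((0.082,.0285),(0,.0285)):
    a=np.linspace(0,2*np.pi,60); q=proj(f,np.c_[c[0]+r*np.cos(a),c[1]+r*np.sin(a),0*a+z])
    cv2.polylines(im,[((q-[240,140])*6+2.5).astype(np.int32)],True,(0,255,0),1)
cv2.imwrite("pics/l4.png",im)
E
```

```text
beaker [([0.3867, 0.1706, 0.0307], 0.7), ([0.5767, 0.1871, 0.0042], 0.67)]
beaker_rim [([0.5798, 0.1947, 0.0844], 0.71)]
```

View pics/l4.png

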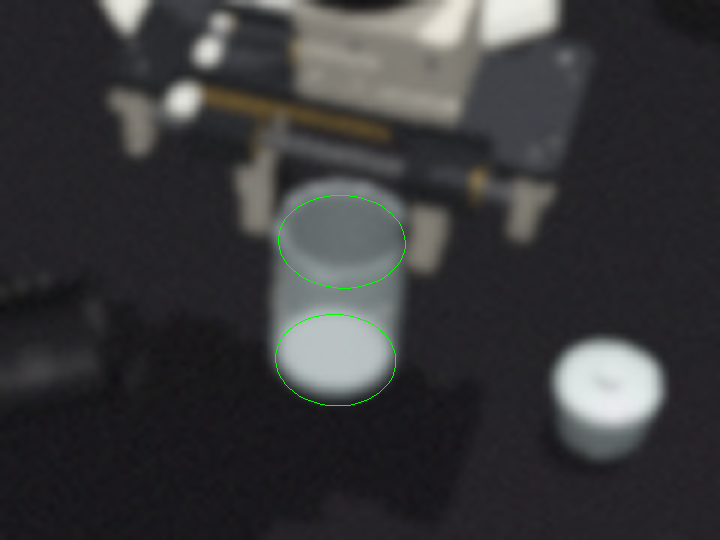

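Emit:
move_arm([
  [0, 0, 0.002],
  [0, 0, 0.002],
  [0, 0, 0.002],
  [0, 0.001, 0.001],
  [0, 0, 0],
], jaw=[1, 1, 1, 1, 1], roll=[0, 0, 0, 0, 0])

```text
t: 6.68
eef_pos: [0.5763, 0.1919, 0.0731]
ee_rot: [-1.571, -0.0, 2.754]
force: [-1.6, -0.0, 2.1]
width: 0.0569
```

```bash
cat > bk.py <<'E'
from h import *
import sys
c=np.array([float(sys.argv[2]),float(sys.argv[3])])
s=arm.get_state();print(s["t"],s['force'],s['moment'],s['eef_pos'],s["width"])
f=arm.grab_frame("side")
for t in("beaker","beaker_rim"):
    print(t,[(np.round(x["position"],4).tolist(),round(x["p"],2)) for x in arm.landmark_of(f,t)])
im=cv2.resize(f["pixels"][140:230,240:360],None,fx=6,fy=6,interpolation=cv2.INTER_CUBIC)
for z,r in((0.082,.0285),(0,.0285)):
    a=np.linspace(0,2*np.pi,60); q=proj(f,np.c_[c[0]+r*np.cos(a),c[1]+r*np.sin(a),0*a+z])
    cv2.polylines(im,[((q-[240,140])*6+2.5).astype(np.int32)],True,(0,255,0),1)
cv2.imwrite(f"pics/{sys.argv[1]}.png",im)
E
python3 bk.py l5 .578 .191
```

```text
6.675 [-1.60709576 -0.03680542  2.10002907] [-0.14835412  0.24647047  0.03689655] [0.57625023 0.19188728 0.07313584] 0.056864234056576264
beaker [([0.5734, 0.1828, 0.0024], 0.74), ([0.3888, 0.1726, 0.0304], 0.62)]
beaker_rim [([0.576, 0.1906, 0.0857], 0.77), ([0.465, 0.1889, 0.0265], 0.75)]
```

View pics/l5.png

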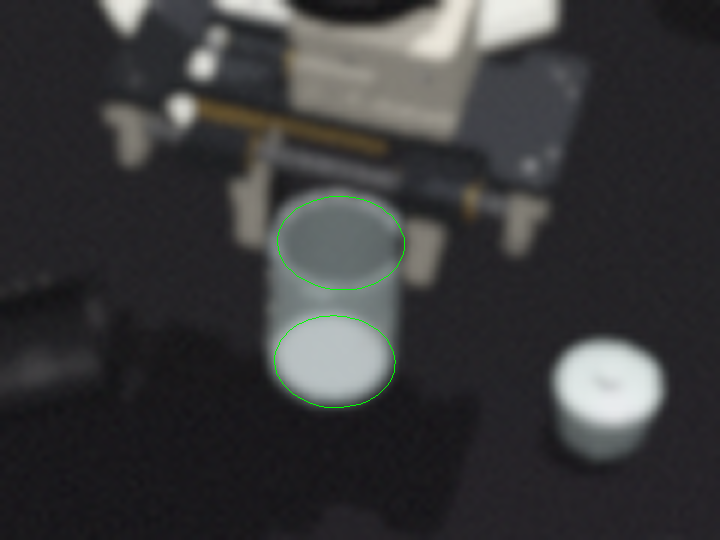

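Emit:
move_arm([
  [0, 0.001, 0],
  [0, 0.001, 0],
  [0, 0, 0],
], jaw=[1, 1, 1], roll=[0, 0, 0])

```text
t: 7.2
eef_pos: [0.5764, 0.1921, 0.0711]
ee_rot: [-1.571, 0.0, 2.754]
force: [-1.1, -1.0, 3.8]
width: 0.0568
```

```bash
python3 bk.py l6 .577 .190
```

```text
7.2 [-1.06985644 -0.96930885  3.7723145 ] [-0.24795181  0.20095352  0.03967888] [0.57642873 0.1920732  0.07106401] 0.0568039684899953
beaker [([0.5767, 0.1857, 0.0057], 0.96), ([0.387, 0.1724, 0.0299], 0.78)]
beaker_rim [([0.5759, 0.1902, 0.0855], 0.88), ([0.4663, 0.1903, 0.0305], 0.61)]
```

View pics/l6.png

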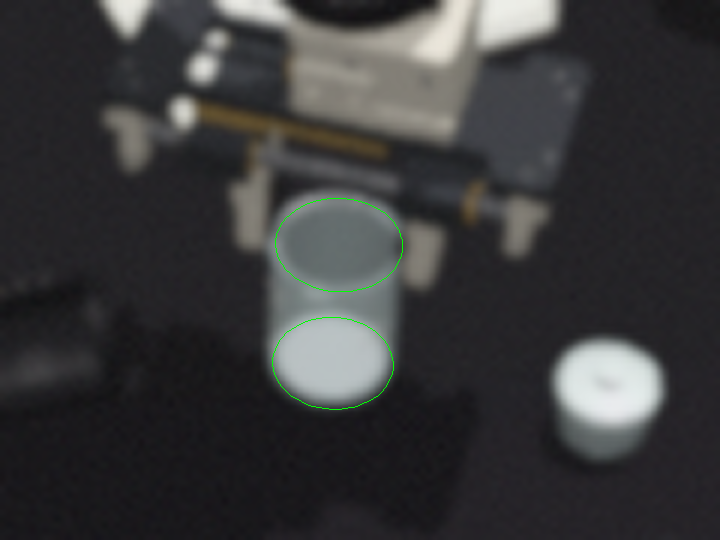

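Emit:
move_arm([
  [0, 0, 0],
  [0, 0, 0],
  [0, 0, 0],
  [0, 0, 0],
  [0, -0.03, 0],
], jaw=[0.3, 0.2, 0, 0, 0], roll=[0, 0, 0, 0, 0])

```text
t: 7.98
eef_pos: [0.5748, 0.1912, 0.0991]
ee_rot: [-1.567, -0.003, 2.753]
force: [1.2, 0.4, 0.1]
width: 0.0871
```

Emit:
move_arm([
  [0, -0.05, 0],
  [0, -0.05, 0],
], jaw=[0, 0], roll=[0, 0])

```text
t: 8.22
eef_pos: [0.5761, 0.1919, 0.2023]
ee_rot: [-1.57, -0.0, 2.754]
force: [1.0, 0.6, -0.4]
width: 0.088
```

```bash
python3 bk.py l7 .577 .188; python3 mv.py 0.482 -0.180 0.14 103 8
```

```text
8.225 [ 1.0331678   0.62696273 -0.44034018] [ 0.21436321 -0.2086348   0.00064106] [0.57612907 0.19189067 0.20228675] 0.08800929471173702
beaker [([0.5736, 0.1847, 0.0037], 0.74), ([0.3876, 0.1702, 0.031], 0.6), ([0.5074, -0.1746, 0.055], 0.54)]
beaker_rim [([0.4644, 0.1895, 0.0283], 0.89), ([0.5725, 0.1864, 0.0807], 0.83)]
t 8.375 pos [0.5779 0.1929 0.2045] yaw 157.78 tooly [ 0.005  0.003 -1.   ] F [-0.31 -1.08 -0.78] M [ 0.071 -0.077  0.029] w 0.0877
offset [[-0.0065, 0.0081, 0.0477], [-0.0122, 0.0081, 0.0466], [-0.0176, 0.0081, 0.0448], [-0.0228, 0.0081, 0.0424], [-0.0277, 0.0081, 0.0393], [-0.0322, 0.0081, 0.0357], [-0.0363, 0.0081, 0.0317], [-0.0398, 0.0081, 0.0271]] roll 0.1195
```

View pics/l7.png

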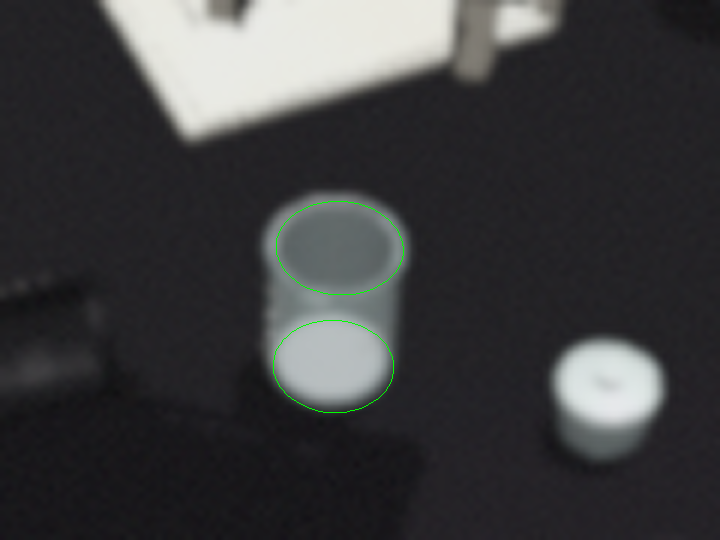

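Emit:
move_arm([
  [-0.0065, 0.008, 0.0475],
  [-0.012, 0.008, 0.0465],
  [-0.0175, 0.008, 0.045],
  [-0.023, 0.008, 0.0425],
  [-0.0275, 0.008, 0.0395],
], jaw=[0.4, 0.4, 0.4, 0.4, 0.4], roll=[0.12, 0.12, 0.12, 0.12, 0.12])

```text
t: 9.0
eef_pos: [0.5144, -0.0423, 0.16]
ee_rot: [-1.57, -0.001, 2.15]
force: [0.7, 0.1, -0.3]
width: 0.053
```

Emit:
move_arm([
  [-0.032, 0.008, 0.0355],
  [-0.0365, 0.008, 0.0315],
  [-0.04, 0.008, 0.027],
  [0, 0, 0],
], jaw=[0.4, 0.4, 0.4, 0.4], roll=[0.12, 0.12, 0.12, 0])

```text
t: 9.5
eef_pos: [0.4774, -0.1828, 0.1354]
ee_rot: [-1.568, -0.001, 1.788]
force: [-0.4, -0.3, 1.1]
width: 0.0526
```

```bash
python3 - <<'E'
from h import *
for n in("side",):
    f=arm.grab_frame(n)
    for t in("slide","slide_frost","slide_drip"):
        print(n,t,[(np.round(x["position"],4).tolist(),round(x["p"],2)) for x in arm.landmark_of(f,t)])
f=arm.grab_frame("top")
for t in("beaker","beaker_rim"):
        print("top",t,[(np.round(x["position"],4).tolist(),round(x["p"],2)) for x in arm.landmark_of(f,t)])
cv2.imwrite("pics/t8.png",cv2.resize(f["pixels"][150:270,230:390],None,fx=5,fy=5,interpolation=cv2.INTER_CUBIC))
E
python3 look.py l8
python3 mv.py 0.481 -0.1806 0.049 103 6
```

```text
side slide [([0.6481, -0.2173, 0.0042], 0.65), ([0.3581, -0.2067, -0.0011], 0.55), ([0.7034, 0.0086, 0.0027], 0.27)]
side slide_frost [([0.3498, -0.2358, 0.0021], 0.79), ([0.654, -0.2436, 0.0029], 0.57), ([0.5139, -0.2233, -0.0011], 0.15)]
side slide_drip [([0.6488, -0.1863, -0.0017], 0.83), ([0.361, -0.1768, -0.0017], 0.64)]
top beaker [([0.3874, 0.1741, 0.0313], 0.78), ([0.5739, 0.1857, -0.0018], 0.65)]
top beaker_rim [([0.5724, 0.1823, 0.082], 0.78), ([0.4704, 0.1923, 0.0244], 0.65)]
9.85 [ 0.4801 -0.1797  0.1371] F [0.54 0.37 0.7 ] M [ 0.081 -0.221  0.008] w 0.0526
org 190 236
t 9.9 pos [ 0.48   -0.1798  0.1372] yaw 102.86 tooly [ 0.  0. -1.] F [ 0.55  0.64 -0.01] M [ 0.107 -0.191  0.05 ] w 0.0525
offset [[-0.0002, 0.0147, -0.0001], [-0.0002, 0.0147, -0.0001], [-0.0002, 0.0147, -0.0001], [-0.0002, 0.0147, -0.0001], [-0.0002, 0.0147, -0.0001], [-0.0002, 0.0147, -0.0001]] roll -0.0004
```

View pics/l8.png

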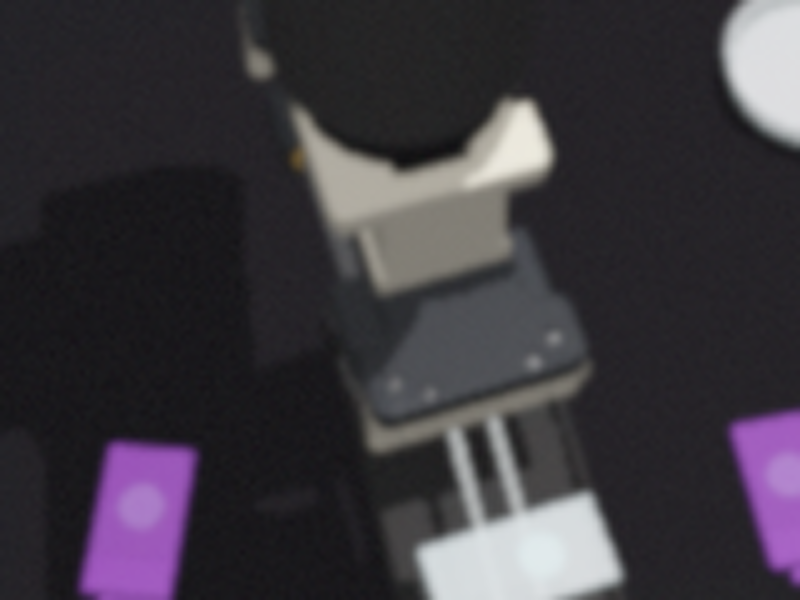

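View pics/t8.png

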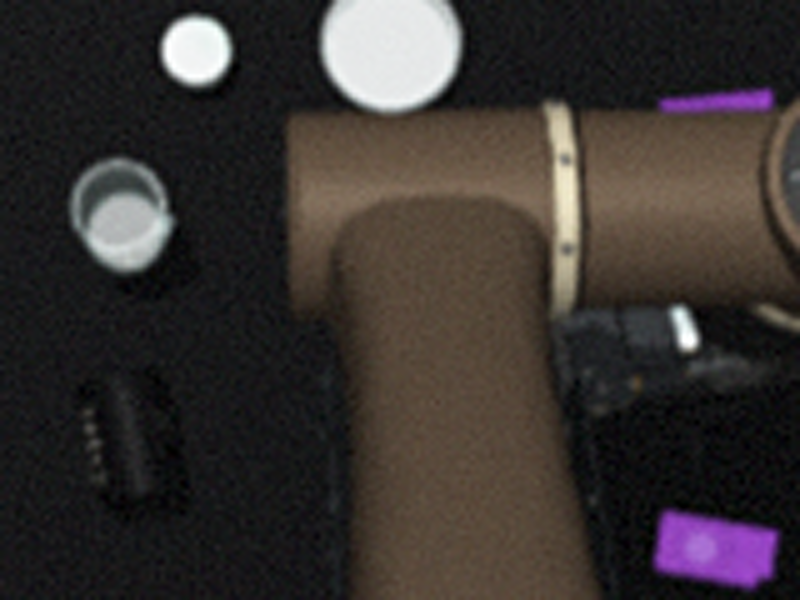

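The top crop shows the beaker standing (mouth at (120,200), base at (125,235)). Now descending onto the frosted end.

Emit:
move_arm([
  [0, 0.025, 0],
  [0, 0.025, 0],
  [0, 0.02, 0],
  [0, 0.01, 0],
  [0, 0.008, 0],
], jaw=[0.4, 0.4, 0.4, 0.4, 0.4], roll=[0, 0, 0, 0, 0])

```text
t: 10.52
eef_pos: [0.4801, -0.1803, 0.0489]
ee_rot: [-1.571, 0.0, 1.794]
force: [-0.0, -0.2, 0.3]
width: 0.0525
```

```bash
python3 look.py l9 .5 -.2 .03
```

```text
10.53 [ 0.4801 -0.1803  0.0489] F [-0.04 -0.22  0.3 ] M [ 0.046 -0.151  0.014] w 0.0525
org 200 267
```

View pics/l9.png

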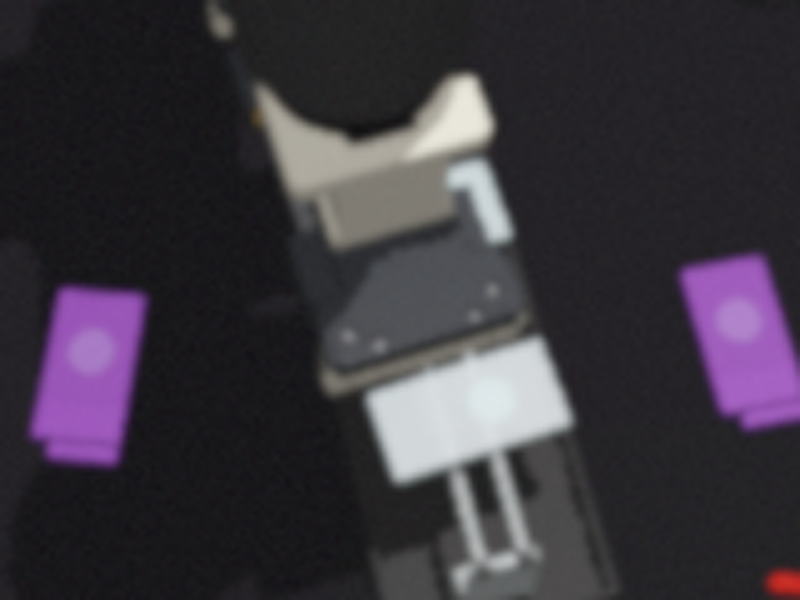

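Emit:
move_arm([
  [0, 0, 0],
  [0, 0, 0],
  [0, 0, 0],
  [0, 0, 0],
], jaw=[1, 1, 1, 1], roll=[0, 0, 0, 0], grip_force=10)

```text
t: 11.08
eef_pos: [0.4801, -0.1806, 0.0495]
ee_rot: [-1.572, 0.0, 1.794]
force: [-0.6, -0.0, 1.4]
width: 0.0376
```

Emit:
move_arm([
  [0, -0.004, 0],
  [0, -0.008, 0],
  [0, -0.008, 0],
  [0, -0.004, 0],
  [0, 0, 0],
], jaw=[1, 1, 1, 1, 1], roll=[0, 0, 0, 0, 0])

```text
t: 11.7
eef_pos: [0.4799, -0.1806, 0.0735]
ee_rot: [-1.572, 0.0, 1.794]
force: [-0.2, 0.1, 0.5]
width: 0.0376
```

```bash
python3 look.py l10 .5 -.2 .03
```

```text
11.7 [ 0.4799 -0.1806  0.0735] F [-0.22  0.12  0.45] M [ 0.061 -0.164 -0.019] w 0.0376
org 200 267
```

View pics/l10.png

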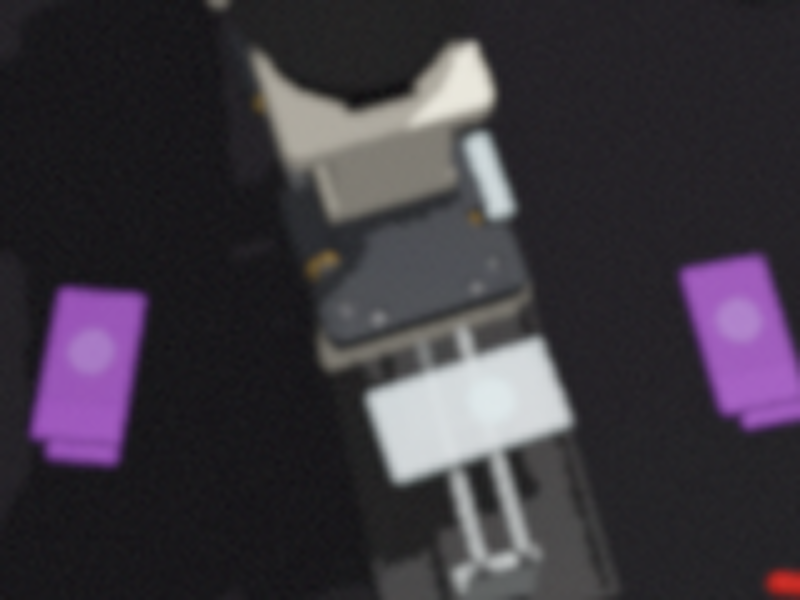

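```bash
python3 - <<'E'
from h import *
import pickle
f=pickle.load(open("f0.pkl","rb"))["side"]
px=np.array([[460,478],[483,555],[500,455],[525,545],[424,352],[465,338]])/5+[200,267]
P=unproj(f,px,.0495)[:,:2]; print(P.round(4))
e=np.array([-np.cos(np.radians(13)),-np.sin(np.radians(13))]); 
print("along frost axis rel. TCP", ((P-[.4799,-.1806])@e*1000).round(1))
# initial pic c1: rods between slides
px=np.array([[360,155],[380,215],[393,150],[411,205],[400,295],[418,350],[430,285],[448,345]])/3.6+[180,280]
P=unproj(f,px,.0495)[:,:2]; print(((P-[.4799,-.1806])@e*1000).round(1)); print(P.round(4))
E
```

```text
[[ 0.5155 -0.2878]
 [ 0.5214 -0.3197]
 [ 0.533  -0.2798]
 [ 0.5388 -0.3173]
 [ 0.506  -0.2325]
 [ 0.5241 -0.2279]]
along frost axis rel. TCP [-10.6  -9.1 -29.5 -26.6 -13.7 -32.4]
[-14.1 -13.6 -34.2 -33.1  -9.3  -8.7 -27.5 -25.6]
[[ 0.4987 -0.1991]
 [ 0.5071 -0.2378]
 [ 0.5189 -0.1976]
 [ 0.526  -0.2333]
 [ 0.5138 -0.2863]
 [ 0.5206 -0.3181]
 [ 0.5316 -0.2821]
 [ 0.5377 -0.3169]]
```

Emit:
move_arm([
  [0, 0, 0.015],
  [0, 0, 0.02],
  [0, 0, 0.02],
  [0, 0, 0.009],
  [0, 0, 0],
], jaw=[1, 1, 1, 1, 1], roll=[0, 0, 0, 0, 0])

```text
t: 12.38
eef_pos: [0.4167, -0.195, 0.0734]
ee_rot: [-1.571, 0.0, 1.793]
force: [0.5, 0.5, -0.2]
width: 0.0378
```

```bash
python3 look.py l11 .47 -.2 .03
```

```text
12.38 [ 0.4167 -0.195   0.0734] F [ 0.52  0.55 -0.24] M [ 0.02  -0.227  0.052] w 0.0378
org 187 268
```

View pics/l11.png

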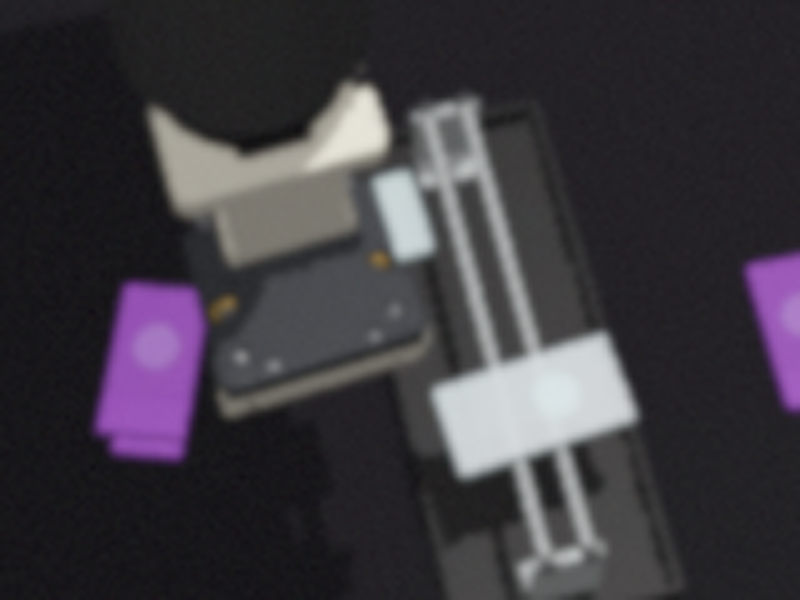

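```bash
python3 - <<'E'
from h import *
import pickle
f=pickle.load(open("f0.pkl","rb"))["side"]
e=np.array([-np.cos(np.radians(13)),-np.sin(np.radians(13))])
px=np.array([[405,170],[434,248]])/5+[187,268]
for z in(.06,.07,.081):
    P=unproj(f,px,z)[:,:2]; print(z,P.round(4),((P-[.4167,-.195])@e*1000).round(1))
px=np.array([[440,190],[488,350],[484,180],[530,340]])/5+[187,268]
P=unproj(f,px,.0495)[:,:2]; print(P.round(4),((P-[.4167,-.195])@e*1000).round(1))
E
```

```text
0.06 [[ 0.476  -0.1516]
 [ 0.4859 -0.19  ]] [-67.6 -68.5]
0.07 [[ 0.4758 -0.1567]
 [ 0.4856 -0.1947]] [-66.2 -67.2]
0.081 [[ 0.4756 -0.1624]
 [ 0.4852 -0.1999]] [-64.7 -65.6]
[[ 0.4912 -0.1575]
 [ 0.5054 -0.2338]
 [ 0.5113 -0.1543]
 [ 0.5237 -0.231 ]] [ -81.   -77.7 -101.3  -96.2]
```

Emit:
move_arm([
  [0, 0.015, 0],
  [0, 0.015, 0],
  [0, 0.0065, 0],
  [0, 0, 0],
  [0, 0, -0.012],
], jaw=[1, 1, 1, 1, 1], roll=[0, 0, 0, 0, 0])

```text
t: 13.05
eef_pos: [0.4293, -0.1921, 0.037]
ee_rot: [-1.571, 0.0, 1.793]
force: [0.7, 0.5, 0.3]
width: 0.038
```

Emit:
move_arm([
  [0, 0, -0.01],
  [0, 0, 0],
  [0, 0, 0],
], jaw=[1, 1, 1], roll=[0, 0, 0])

```text
t: 13.42
eef_pos: [0.4386, -0.1898, 0.0365]
ee_rot: [-1.571, -0.0, 1.794]
force: [-0.6, 0.7, 0.2]
width: 0.0376
```

```bash
python3 look.py l12 .47 -.2 .03
```

```text
13.43 [ 0.4386 -0.1898  0.0365] F [-0.55  0.74  0.15] M [ 0.029 -0.089 -0.041] w 0.0376
org 187 268
```

View pics/l12.png

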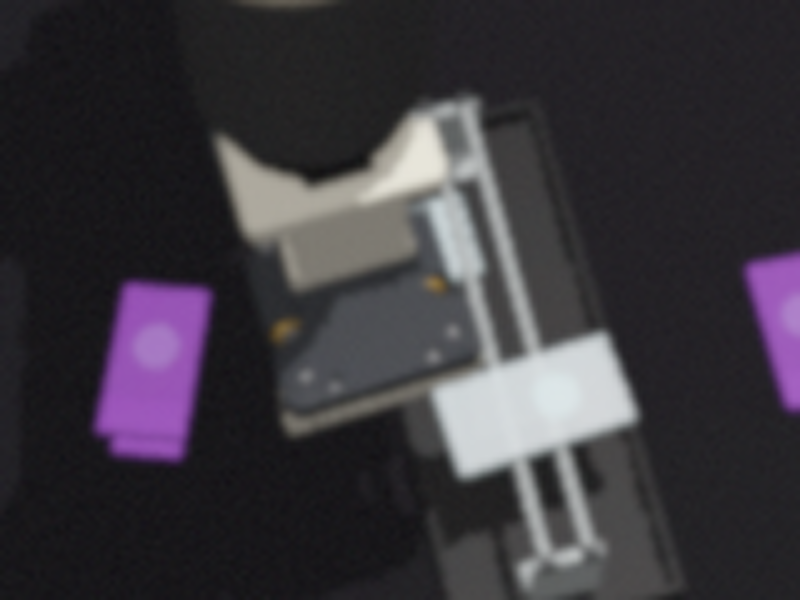

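Emit:
move_arm([
  [0, -0.003, 0.0005],
  [0, -0.005, -0.0005],
  [0, -0.005, -0.001],
  [0, -0.009, -0.003],
  [0, 0, 0],
], jaw=[1, 1, 1, 1, 1], roll=[0, 0, 0, 0, 0], grip_force=5)

```text
t: 14.1
eef_pos: [0.4436, -0.189, 0.0595]
ee_rot: [-1.573, 0.001, 1.794]
force: [0.4, -0.0, -0.2]
width: 0.0378
```

```bash
python3 look.py l13 .47 -.2 .03
```

```text
14.1 [ 0.4436 -0.189   0.0595] F [ 0.39 -0.04 -0.17] M [ 0.062 -0.156 -0.014] w 0.0378
org 187 268
```

View pics/l13.png

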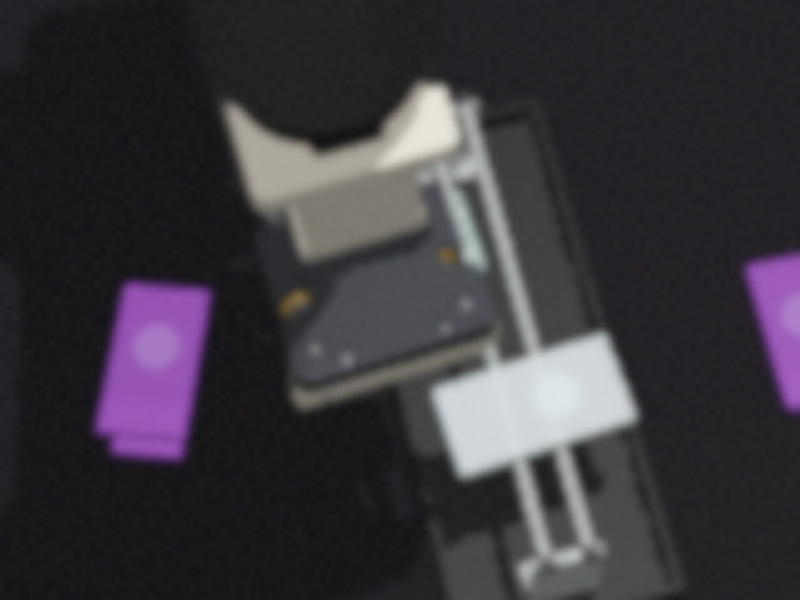

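Emit:
move_arm([
  [0, -0.007, -0.004],
  [0, -0.007, -0.006],
  [0, -0.003, -0.003],
  [0, 0, 0],
  [0, 0, 0],
], jaw=[1, 1, 1, 1, 1], roll=[0, 0, 0, 0, 0])

```text
t: 14.78
eef_pos: [0.4553, -0.1861, 0.0755]
ee_rot: [-1.571, -0.0, 1.794]
force: [-0.7, -0.8, 0.0]
width: 0.0377
```

```bash
python3 look.py l14 .47 -.2 .03; python3 - <<'E'
from h import *
f=arm.grab_frame("top"); cv2.imwrite("pics/t14.png",cv2.resize(f["pixels"][170:260,310:430],None,fx=6,fy=6,interpolation=cv2.INTER_CUBIC))
E
```

```text
14.78 [ 0.4553 -0.1861  0.0755] F [-0.65 -0.78  0.  ] M [ 0.057 -0.158 -0.029] w 0.0377
org 187 268
```

View pics/l14.png

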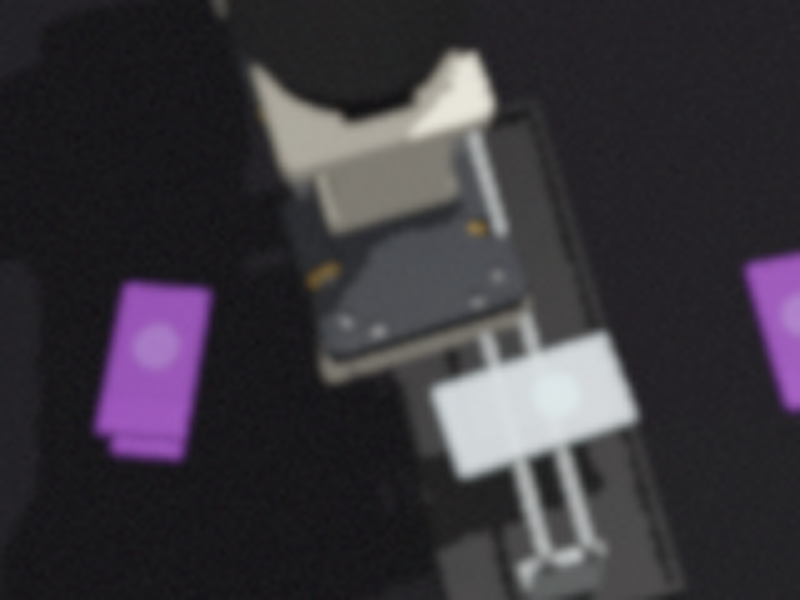

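View pics/t14.png

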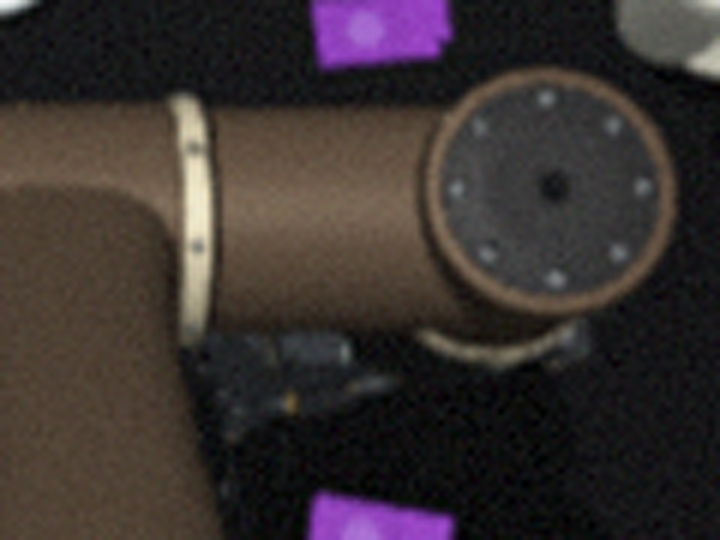

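Emit:
move_arm([
  [0, 0, 0],
  [0, 0, 0],
  [0, 0.002, 0.002],
  [0, -0.008, 0.01],
  [0, -0.014, 0.016],
], jaw=[1, 1, 1, 1, 1], roll=[0, 0, 0, 0, 0], grip_force=15)

```text
t: 15.5
eef_pos: [0.4269, -0.1924, 0.0956]
ee_rot: [-1.569, -0.0, 1.794]
force: [-0.8, 0.1, 0.0]
width: 0.0377
```

Emit:
move_arm([
  [0, -0.02, 0.01],
  [0, -0.03, 0],
  [0, -0.03, 0],
  [0, -0.03, 0],
  [0, 0, 0],
], jaw=[1, 1, 1, 1, 1], roll=[0, 0, 0, 0, 0])

```text
t: 16.12
eef_pos: [0.419, -0.1949, 0.2084]
ee_rot: [-1.576, 0.002, 1.794]
force: [-0.4, -0.1, -1.4]
width: 0.0377
```

```bash
python3 look.py l15;python3 - <<'E'
from h import *
f=arm.grab_frame("side")
for t in("slide","slide_frost","slide_drip"):
        print(t,[(np.round(x["position"],4).tolist(),round(x["p"],2)) for x in arm.landmark_of(f,t)])
E
```

```text
16.12 [ 0.419  -0.1949  0.2084] F [-0.36 -0.06 -1.37] M [ 0.059 -0.163  0.003] w 0.0377
org 158 228
slide [([0.5731, 0.1825, 0.0029], 0.67), ([0.3547, -0.2082, -0.0001], 0.63), ([0.6478, -0.2193, 0.0039], 0.57)]
slide_frost [([0.3536, -0.233, 0.0015], 0.91), ([0.6529, -0.2475, 0.006], 0.65)]
slide_drip [([0.3626, -0.1764, -0.0006], 0.96), ([0.6434, -0.1885, 0.0012], 0.96)]
```

View pics/l15.png

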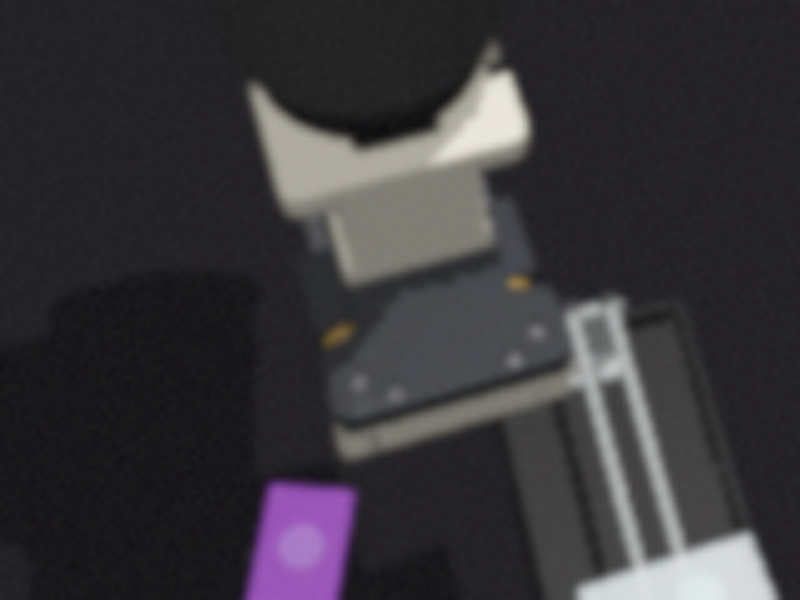

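```bash
python3 - <<'E'
from h import *
print(arm.get_state()["q"].round(3), arm.get_state()["joint_efforts"].round(3))
E
python3 mv.py 0.573 0.235 0.24 0 10
```

```text
[-0.007  0.016 -0.472 -0.    -1.084 -1.342] [-1.7000e-02 -2.9442e+01  2.7705e+01  6.6100e+00 -6.9000e-02  1.0000e-03]
t 16.375 pos [ 0.4175 -0.1945  0.2049] yaw 102.76 tooly [-0.001  0.    -1.   ] F [-0.12 -0.28 -0.83] M [ 0.019 -0.066  0.001] w 0.0377
offset [[0.0385, -0.0035, -0.0247], [0.0422, -0.0035, -0.0174], [0.0447, -0.0035, -0.0096], [0.0457, -0.0035, -0.0015], [0.0452, -0.0035, 0.0067], [0.0433, -0.0035, 0.0147], [0.04, -0.0035, 0.0221], [0.0354, -0.0035, 0.0289], [0.0296, -0.0035, 0.0348], [0.023, -0.0035, 0.0395]] roll 0.1793
```

```bash
python3 mv.py 0.536 0.209 0.22 57 9
```

```text
t 16.375 pos [ 0.4175 -0.1945  0.2049] yaw 102.76 tooly [-0.001  0.    -1.   ] F [-0.12 -0.28 -0.83] M [ 0.019 -0.066  0.001] w 0.0377
offset [[0.0408, -0.0017, -0.0227], [0.0427, -0.0017, -0.019], [0.0442, -0.0017, -0.0152], [0.0454, -0.0017, -0.0112], [0.0462, -0.0017, -0.0071], [0.0466, -0.0017, -0.003], [0.0467, -0.0017, 0.0011], [0.0464, -0.0017, 0.0053], [0.0458, -0.0017, 0.0094]] roll 0.0887
```

Emit:
move_arm([
  [0.041, -0.002, -0.0225],
  [0.0425, -0.002, -0.019],
  [0.044, -0.002, -0.015],
  [0.0455, -0.002, -0.011],
  [0.046, -0.002, -0.007],
], jaw=[1, 1, 1, 1, 1], roll=[0.089, 0.089, 0.089, 0.089, 0.089])

```text
t: 17.0
eef_pos: [0.4831, 0.0308, 0.2149]
ee_rot: [-1.57, 0.001, 1.346]
force: [1.2, -0.2, -1.7]
width: 0.0374
```

Emit:
move_arm([
  [0.0465, -0.002, -0.003],
  [0.0465, -0.002, 0.001],
  [0.0465, -0.002, 0.0055],
  [0.0455, -0.002, 0.0095],
  [0, 0, 0],
], jaw=[1, 1, 1, 1, 1], roll=[0.089, 0.089, 0.089, 0.089, 0])

```text
t: 17.62
eef_pos: [0.5361, 0.2107, 0.2219]
ee_rot: [-1.57, 0.002, 0.994]
force: [-0.7, -0.5, -0.9]
width: 0.0374
```

```bash
python3 look.py l16 .56 .2 .15;python3 - <<'E'
from h import *
f=arm.grab_frame("side"); cv2.imwrite("pics/full16.png",f["pixels"])
import pickle; s=arm.get_state(); pickle.dump((f,s),open("f16.pkl","wb")); print(s["eef_pos"],s["q"].round(2))
for t in("slide","slide_frost","slide_drip"):
        print(t,[(np.round(x["position"],4).tolist(),round(x["p"],2)) for x in arm.landmark_of(f,t)])
E
```

```text
17.62 [0.5361 0.2107 0.2219] F [-0.67 -0.53 -0.89] M [-0.103 -0.099  0.031] w 0.0374
org 210 99
[0.53529463 0.2082892  0.22222214] [ 0.71  0.2  -0.22 -0.   -1.16 -2.86]
slide [([0.6486, -0.2215, -0.0011], 0.95), ([0.355, -0.2088, -0.0012], 0.72), ([0.5506, 0.2014, 0.2092], 0.67)]
slide_frost [([0.6537, -0.2444, 0.0039], 0.84), ([0.5357, 0.2072, 0.226], 0.69), ([0.3531, -0.2359, 0.0012], 0.69)]
slide_drip [([0.6459, -0.1849, 0.0011], 0.94), ([0.3672, -0.1736, -0.0009], 0.83), ([0.5775, 0.1837, 0.1823], 0.77)]
```

View pics/l16.png

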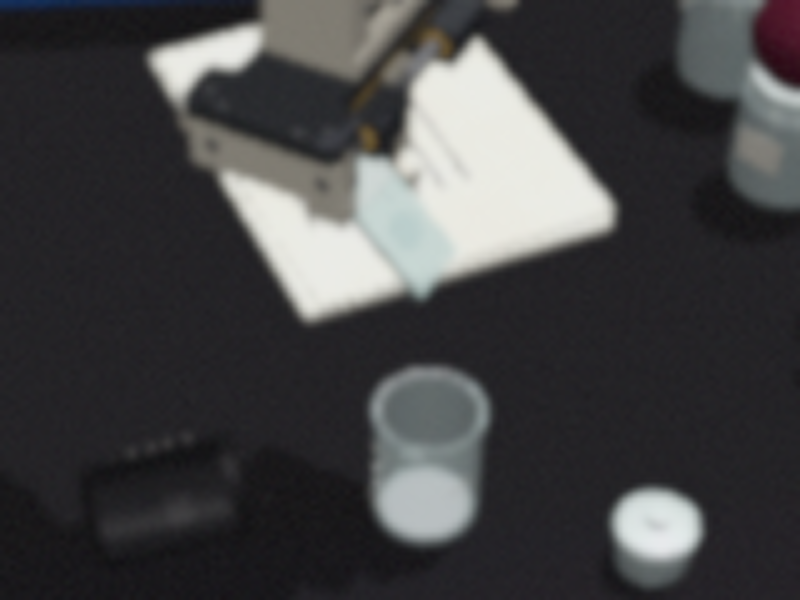

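```bash
cat > ov.py <<'E'
from h import *
def corners(tcp,yaw,th,g=25.,dz=.005):
    e=np.array([-np.sin(yaw),np.cos(yaw),0]); w=np.array([np.cos(yaw),np.sin(yaw),0]); Z=np.array([0,0,1.])
    X=e*np.cos(th)+Z*np.sin(th); N=-e*np.sin(th)+Z*np.cos(th)
    O=np.array(tcp)+Z*dz-X*g/1000  # mid-thickness origin
    return X,N,w,O
def quad(tcp,yaw,th,g=25.):
    X,N,w,O=corners(tcp,yaw,th,g)
    return np.array([O-X*.038+N*.0025+w*.019,O-X*.038+N*.0025-w*.019,O-X*.038-N*.0025-w*.019,O-X*.038-N*.0025+w*.019,O+X*.012+N*.0025+w*.019,O+X*.012+N*.0025-w*.019])
E
python3 - <<'E'
from ov import *
import pickle
f,s=pickle.load(open("f16.pkl","rb"))
yaw=.994
for th in(35,38,41,43,45,48,52):
    q=proj(f,quad(s["eef_pos"],yaw,np.radians(th))); print(th,((q-[210,99])*5+2).round().astype(int).tolist())
E
```

```text
35 [[465, 248], [431, 294], [426, 299], [460, 252], [394, 178], [358, 224]]
38 [[462, 250], [428, 297], [422, 301], [456, 254], [393, 178], [357, 224]]
41 [[458, 253], [424, 300], [418, 303], [452, 256], [392, 179], [357, 225]]
43 [[455, 255], [421, 301], [415, 304], [449, 258], [392, 180], [356, 226]]
45 [[452, 256], [418, 303], [412, 305], [446, 259], [391, 180], [356, 226]]
48 [[448, 258], [414, 304], [407, 307], [441, 260], [391, 181], [355, 227]]
52 [[442, 260], [408, 307], [401, 308], [435, 262], [390, 181], [354, 227]]
```

Emit:
move_arm([
  [0, 0, 0],
  [0, 0, 0],
  [0, 0, 0],
  [0, 0, 0],
  [0, 0, 0],
], jaw=[1, 1, 1, 1, 1], roll=[-0.144, -0.144, -0.144, -0.144, 0])

```text
t: 18.5
eef_pos: [0.5357, 0.2074, 0.2238]
ee_rot: [-1.571, -0.0, 1.567]
force: [-1.3, -0.1, 0.2]
width: 0.0377
```

```bash
python3 look.py l17 .56 .2 .15;python3 - <<'E'
from ov import *
f=arm.grab_frame("side")
import pickle; s=arm.get_state(); pickle.dump((f,s),open("f17.pkl","wb")); print(s["eef_pos"],s["ee_rot"])
p=proj(f,[.56,.2,.15])[0];o=[int(p[0])-80,int(p[1])-60]
for th in(35,40,45,50,55):
    q=proj(f,quad(s["eef_pos"],s["ee_rot"][2],np.radians(th))); print(th,((q-o)*5+2).round().astype(int).tolist())
E
```

```text
18.5 [0.5357 0.2074 0.2238] F [-1.26 -0.13  0.22] M [ 0.074 -0.121 -0.029] w 0.0377
org 210 99
[0.53579601 0.20766449 0.22375289] [-1.57100103e+00 -1.78986073e-04  1.56472766e+00]
35 [[456, 204], [464, 255], [458, 261], [450, 210], [376, 164], [383, 216]]
40 [[449, 211], [457, 262], [451, 268], [442, 217], [375, 166], [382, 218]]
45 [[442, 217], [450, 269], [443, 274], [435, 223], [374, 167], [381, 219]]
50 [[434, 223], [442, 275], [434, 280], [426, 228], [373, 169], [379, 221]]
55 [[425, 229], [433, 280], [425, 285], [417, 233], [371, 170], [378, 222]]
```

View pics/l17.png

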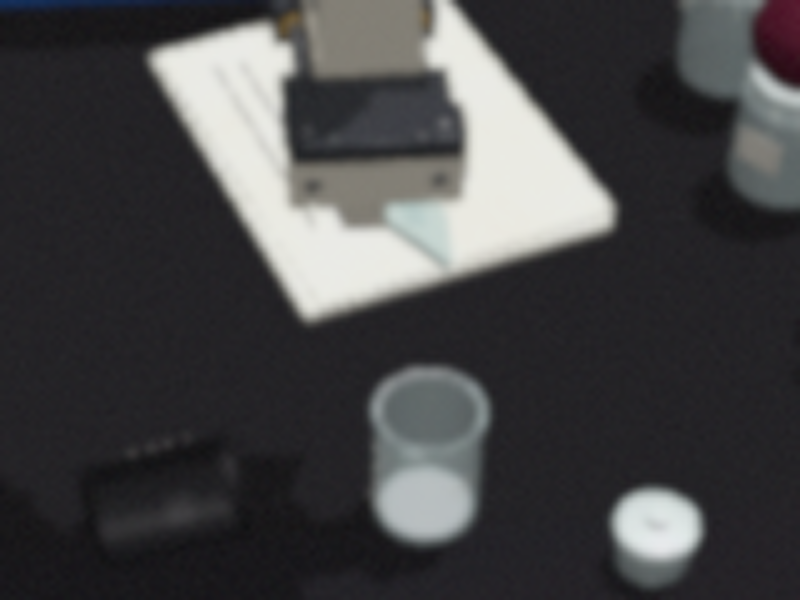

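```bash
python3 - <<'E'
from ov import *
import pickle
f,s=pickle.load(open("f17.pkl","rb"))
o=np.array([275,130])
b=cv2.resize(f["pixels"][130:165,275:315],None,fx=10,fy=10,interpolation=cv2.INTER_CUBIC)
ims=[b.copy()]
for th in(38,43,48):
    im=b.copy(); q=((proj(f,quad(s["eef_pos"],s["ee_rot"][2],np.radians(th)))-o)*10+4.5).astype(int)
    cv2.polylines(im,[q[[4,0,1,5]].reshape(-1,1,2)],False,(0,0,255),1);cv2.polylines(im,[q[[1,2]].reshape(-1,1,2)],False,(0,200,0),1)
    ims.append(im)
cv2.imwrite("pics/z17.png",np.vstack([np.hstack(ims[:2]),np.hstack(ims[2:])])[:600])
E
```

```text
(no output)
```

View pics/z17.png

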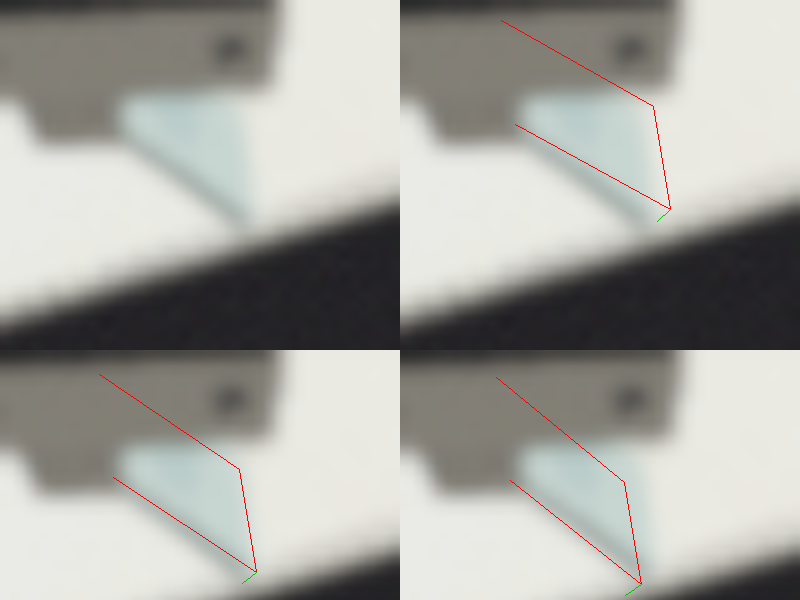

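```bash
python3 mv.py 0.5286 0.185 0.131 89.7 5
```

```text
t 18.6 pos [0.5358 0.2077 0.2238] yaw 89.65 tooly [ 0.  0. -1.] F [ 0.16 -0.29 -0.57] M [ 0.054 -0.161 -0.009] w 0.0375
offset [[-0.0045, 0.0186, 0.0014], [-0.0045, 0.0186, 0.0014], [-0.0045, 0.0186, 0.0014], [-0.0045, 0.0186, 0.0014], [-0.0045, 0.0186, 0.0014]] roll -0.0002
```

Emit:
move_arm([
  [-0.0075, 0.025, 0.0025],
  [-0.0075, 0.025, 0.0025],
  [-0.0075, 0.02, 0.002],
  [0, 0.012, 0],
  [0, 0.005, 0],
], jaw=[1, 1, 1, 1, 1], roll=[0, 0, 0, 0, 0])

```text
t: 19.23
eef_pos: [0.5289, 0.1858, 0.1362]
ee_rot: [-1.571, 0.0, 1.567]
force: [0.6, 0.4, -0.1]
width: 0.0373
```

```bash
cat > fin.py <<'E'
from ov import *
import sys
f=arm.grab_frame("side"); s=arm.get_state(); print(s["t"],s["eef_pos"].round(4),s["ee_rot"].round(3),s["force"].round(2),s["width"])
for t in("beaker","beaker_rim","slide_drip","slide_frost"):
    print(t,[(np.round(x["position"],4).tolist(),round(x["p"],2)) for x in arm.landmark_of(f,t)])
X,N,w,O=corners(s["eef_pos"],s["ee_rot"][2],np.radians(43)); print("pred drip",(O-X*.038-N*.0025).round(4))
p=proj(f,[.573,.185,.082])[0];o=np.array([int(p[0])-50,int(p[1])-40])
im=cv2.resize(f["pixels"][o[1]:o[1]+75,o[0]:o[0]+100],None,fx=8,fy=8,interpolation=cv2.INTER_CUBIC)
q=((proj(f,quad(s["eef_pos"],s["ee_rot"][2],np.radians(43)))-o)*8+3.5).astype(int)
a=np.linspace(0,2*np.pi,60); c=((proj(f,np.c_[.573+.029*np.cos(a),.185+.029*np.sin(a),0*a+.082])-o)*8+3.5).astype(int)
im2=im.copy()
cv2.polylines(im2,[q[[4,0,1,5]].reshape(-1,1,2)],False,(0,0,255),1);cv2.polylines(im2,[c.reshape(-1,1,2)],True,(0,255,0),1)
cv2.imwrite(f"pics/{sys.argv[1]}.png",im2)
E
python3 fin.py f1
```

```text
19.275 [0.5288 0.1859 0.136 ] [-1.57   0.     1.568] [-0.15  0.34 -1.34] 0.03747809564061354
beaker [([0.3881, 0.1723, 0.0259], 0.96), ([0.5768, 0.1831, -0.0026], 0.8)]
beaker_rim [([0.4654, 0.1895, 0.0288], 0.78), ([0.5778, 0.1902, 0.0849], 0.72)]
slide_drip [([0.6477, -0.1849, -0.0009], 0.86), ([0.3625, -0.1752, -0.0009], 0.85), ([0.5763, 0.1857, 0.0991], 0.56)]
slide_frost [([0.354, -0.2336, 0.0021], 0.81), ([0.654, -0.2438, 0.0041], 0.61)]
pred drip [0.5732 0.1857 0.0962]
```

View pics/f1.png

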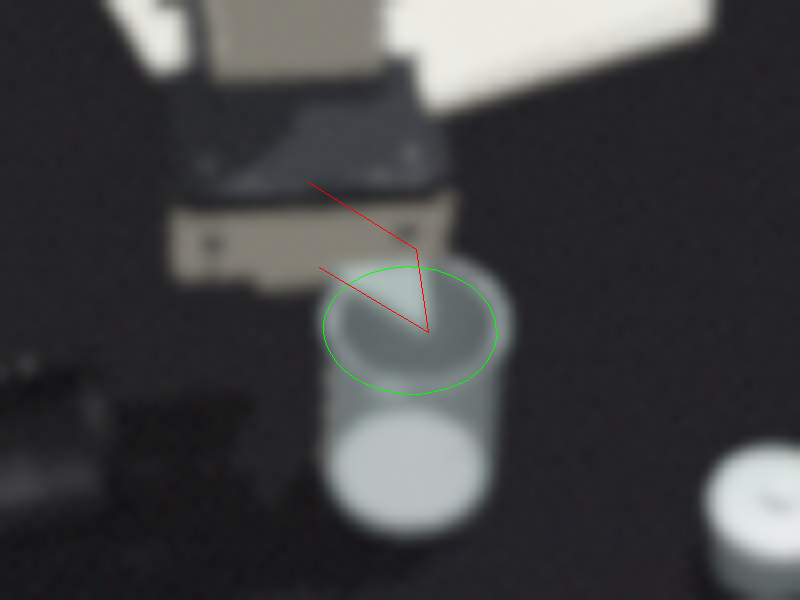

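Emit:
move_arm([
  [0.001, 0.002, -0.002],
  [0, 0.002, 0],
  [0, 0, 0],
  [0, 0, 0],
], jaw=[1, 1, 1, 1], roll=[0, 0, 0, 0])

```text
t: 19.98
eef_pos: [0.5308, 0.1867, 0.1326]
ee_rot: [-1.571, 0.0, 1.569]
force: [0.2, 0.9, -0.6]
width: 0.0376
```

```bash
python3 fin.py f2; python3 - <<'E'
from h import *
f=arm.grab_frame("side"); cv2.imwrite("pics/full2.png",f["pixels"])
E
```

```text
20.025 [0.5308 0.1867 0.1326] [-1.571  0.     1.569] [ 0.53 -0.11 -0.12] 0.03752698342434608
beaker [([0.5735, 0.1854, 0.0002], 0.97), ([0.3876, 0.1723, 0.0285], 0.95), ([0.7072, 0.0065, 0.0041], 0.52)]
beaker_rim [([0.5725, 0.1867, 0.0836], 0.82), ([0.4652, 0.1867, 0.0296], 0.65)]
slide_drip [([0.3635, -0.1764, 0.0019], 0.68), ([0.644, -0.1856, -0.001], 0.59), ([0.578, 0.1844, 0.0917], 0.38), ([0.5304, 0.1843, 0.1374], 0.15)]
slide_frost [([0.6526, -0.2463, 0.0051], 0.89), ([0.3543, -0.2372, 0.0028], 0.69), ([0.5304, 0.1846, 0.1402], 0.47)]
pred drip [0.5752 0.1866 0.0928]
```

View pics/f2.png

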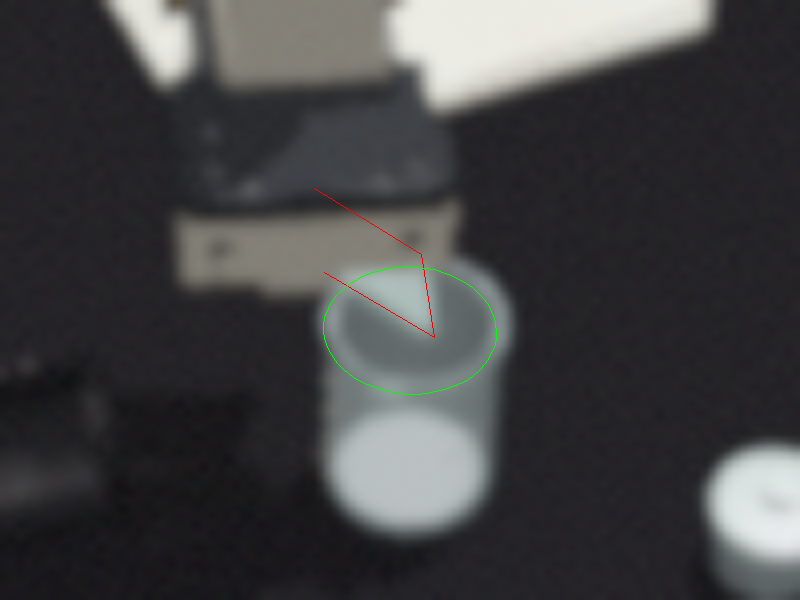

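View pics/full2.png

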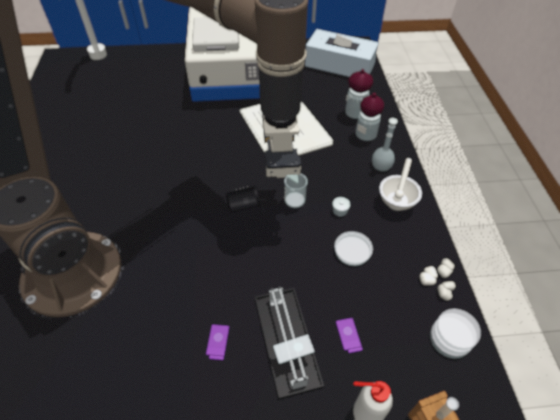

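The full view shows the spare slide at (294,350) and the bystanders where they were, with the beaker standing at (295,190). In the crop the slide's clear end at (430,335) lies over the middle of the mouth. Handing in.

```bash
python3 -c "
from h import *
print(arm.job_done()); s=arm.get_state(); print(s['t'],s['eef_pos'],s['width'],s['force'])"
```

```text
the job is handed in; nothing more can be done
None
the job is handed in; nothing more can be done
```

The job is done and handed in at about 20 s of the 54 s allowed.

- **Beaker:** I pinched it near the rim at 3 N, lifted it so it swung upright, set it down and let go. Both cameras afterwards show it standing at about (0.574, 0.186).
- **Slide:** I took the notched slide by its frosted end. I tilted it in the grip by raising it with its clear end under the rest's near rod, then tightened the grip to 15 N and carried it over the beaker.

**Last checks**
- **Tilt:** about 43°, from an image overlay and from the move geometry.
- **Orientation:** frosted end up, label face upward.
- **Clear end:** over the middle of the mouth, about 10 mm above the rim by calculation. The network's lower-confidence estimate (p 0.38) agrees within about 3 mm.
- **Holding:** finger opening steady at 37.5 mm, and no contact force above noise (about 1 N).
- **Surroundings:** the spare slide and the bystanders look unmoved.

**Disagreements:** the side camera put the beaker's rim about 2 mm from the networks' average, so I shifted the slide 2 mm to suit. A first tilt reading from a less favourable view gave about 41°, with an uncertainty of about 5°.

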